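# Line up the porcelain pots by height on the ware board

### The arm

A 6-joint arm with a two-finger parallel gripper is mounted at the origin on the work surface. World frame = base frame: x ahead of the robot, y to its left, z up, the work surface at z = 0. Lengths are in m, angles in rad, forces in N, time in s.
With the tool pointing down it reaches from about 0.275 to 0.975 m from the base axis. Payload 8.4 kg.
Tool frame: the origin (TCP) lies midway between the tips of the shut fingers; the grasp point (between the pads) lies 19 mm behind it; z points along the fingers, y is the line along which they close (so a half turn about z gives the same grasp; the last joint's range is limited). The gripper opens to 92 mm and grips with 3 to 60 N. Pads are 20 mm wide; open, the fingers measure 128 mm over their backs; the gripper's body (75 mm by 189 mm) begins 69 mm behind the grasp point.
Start: joints at [-1.196, 0.353, 1.633, -0, 1.155, -0.002], TCP at [0.23, -0.581, 0.215] pointing down, gripper open.
Joint ranges: [-2.63, 2.63], [-0.92, 2.1], [0.06, 2.66], [-1.3, 4.44], [0, 2.69], [-3.02, 3.02]. Speed limits (rad/s): [2.22, 2.22, 2.79, 3.14, 3.14, 3.14].

### API

Orientations are given as a 3x3 rotation matrix whose columns are the frame's x, y, z axes.
In Python, from plant import arm gives the robot as it stands.
- The arm moves only by the tool play_rows, never from a script. Its argument "motion" is a list of rows, each an object with "offset": the shift along the tool's x, y, z in cm, a list of three; "angular": the turn, a rotation vector about the tool's x, y, z in degrees, a list of three; "grip": the opening, from -1 (shut) to 1 (fully open). A call has 1 to 10 rows; each row shifts and turns the commanded pose from where the row before left it, along the tool's axes as they then stand; what a row does not reach is not made up. A row lasts 1/12 s, in which the tool goes at most 41.7 mm and 7.16 degrees, less where a joint would pass 70% of its speed; a pose out of reach is approached as far as the arm can. A call is refused whole if a number of a shift passes 4.17 or a number of a turn 7.16, either way. A call with a gripper value outside its range is refused whole. The fingers move at their own pace and stop on an object; the grip force is fixed at half the most. Time passes only in rows, so rows that do not move let the fingers close. It gives the time, the measured TCP pose, the force, the opening and the grip force at its end, in the units of the state.
- arm.state(): the state, without advancing time (a new reading comes with each control period).
- arm.capture(name): name is "side" or "top" or "wrist"; returns a dict with "color" (480x640x3 uint8, red, green, blue), "depth" (480x640 float32, m along the optical axis (not along the pixel's ray), 0 where there is no reading), "fx", "fy", "cx", "cy" (pixels), "position" and "orientation" of the camera in the world; the wrist camera has in their place "T_tool_cam" (4x4, takes a point from camera to tool coordinates, whose origin is the TCP and whose axes are the flange's). Camera axes: x right, y up, looking along -z (the intrinsics and any distortion apply to the point x, -y, -z); pixel columns grow to the right and rows downward; lengths in m; the calibration is good to about 2 mm. A picture is of the moment at which its call begins: read the wrist's pose just before it.
- arm.hand_in(): hands the job in; it is judged then, once.
The state is a dict: "time": time; "qpos": joint angles; "qd": joint speeds; "effort": joint torques, N m; "tool_pos": TCP position; "tcp_rot": TCP orientation; "wrist_force": force on the tool from outside, world axes, zero at the start; "ft_torque": the same for the moment, N m; "width": finger opening in m; "grasp_force": force on a finger pad.
Only numpy, scipy, OpenCV 4.12 (cv2) and the standard library are available. Lean on these libraries where they do the work, as an engineer would, in place of code of your own. Each camera call takes 0.05 s, during which the arm holds its last target. There are 200 camera calls.

### The job

Stand the four empty white porcelain pots upright on the cork mats of the wooden ware board, one pot on each mat with its whole foot on the mat, in order of height: the shortest on the mat next to the banding wheel (the small metal turntable), the tallest on the mat farthest from it. Do not knock over any pot or the jar of brushes.

Things in the scene. Friction and masses are not known exactly. Their poses are not given: they have to be found in the camera images.
- bowl_cup: the shortest pot: white porcelain cup without handle, 58 mm high, straight round sides 58 mm in diameter above a slightly narrower foot (52 mm), 0.13 kg give or take. Open at the top, wall 4 mm. Origin at the centre of its underside, z up. Can be gripped across its sides at 25 to 55 mm height.
- creamer: second shortest pot: white porcelain creamer, 82 mm high, straight round body 50 mm in diameter, foot 44 mm, 0.16 kg give or take, loop handle on its +y side (to 48 mm from the axis, 20 to 70 mm high), small lip at the rim on its -y side (to 33 mm). Open at the top, wall 4 mm. Origin at the centre of its underside, z up. Grip the body along its x axis, at 35 to 75 mm height.
- beaker: second tallest pot: slim straight white porcelain beaker without handle, 106 mm high, 45 mm in diameter, foot 44 mm, 0.17 kg give or take. Open at the top, wall 4 mm. Origin at the centre of its underside, z up. Can be gripped across its sides at 40 to 100 mm height.
- vase: the tallest pot: white porcelain vase without handle, 130 mm high; foot 48 mm in diameter, belly 62 mm in diameter from 30 to 50 mm height, straight neck 42 mm in diameter from 78 to 122 mm height, flared rim 48 mm; 0.24 kg give or take. Open at the top, wall 4 mm. Origin at the centre of its underside, z up. Best gripped by the neck at about 100 mm height.
- mat_1: round cork mat, 74 mm diameter, 4 mm thick, fixed on the ware board: left end of the row as seen from the robot, +y. Four alike, 95 mm apart in a straight row. Origin at the centre of its underside; its top is 22 mm above the table; x across the board, away from the robot, y along the row, z up
- mat_2: round cork mat, 74 mm diameter, 4 mm thick, fixed on the ware board: second from the left. Four alike, 95 mm apart in a straight row. Origin at the centre of its underside; its top is 22 mm above the table; x across the board, away from the robot, y along the row, z up
- mat_3: round cork mat, 74 mm diameter, 4 mm thick, fixed on the ware board: third from the left. Four alike, 95 mm apart in a straight row. Origin at the centre of its underside; its top is 22 mm above the table; x across the board, away from the robot, y along the row, z up
- mat_4: round cork mat, 74 mm diameter, 4 mm thick, fixed on the ware board: right end of the row, -y. Four alike, 95 mm apart in a straight row. Origin at the centre of its underside; its top is 22 mm above the table; x across the board, away from the robot, y along the row, z up. The board: fixed, 400 by 100 mm, 18 mm thick
- wheel: banding wheel: a fixed small metal turntable, 120 mm in diameter, 58 mm high, standing on the table about 135 mm from the centre of the mat at one end of the row, either the mat_1 end or the mat_4 end; origin at the centre of its underside. It marks the end of the row where the shortest pot belongs.
- brush_jar: loose white jar full of brushes on the table beyond the other end of the row, about 145 mm from the end mat's centre; jar 68 mm in diameter, 98 mm high, brush tips to about 50 mm from the axis and 225 mm high; origin at the centre of its underside. Other things lying between the pots (brushes, colour dish, palette knife) are lower than 30 mm.
Not all that is in view belongs to the job. Leave any purple or yellow look-alike of the bowl_cup alone.

How it is judged:
By the outcome, as a careful person would: the job done as asked, in the order asked, and still so for the second after the job is handed in, with the robot touching nothing.
It also fails if it takes over 106 s, if anything falls off the work surface, if the arm or the gripper's body presses on something with over 40 N, if the wrist force passes 120 N, or if a joint passes its speed limit or range.

## Working session

There is one attempt and no reset: what is moved stays moved. The work goes in short steps, Python scripts to look and compute and a tool call to move; the robot and the scene stay as the last step left them, time stands still between calls to the robot, and variables do not carry over. Pictures are saved under pics/ and viewed, at most 14 in all, crops included, and the job is handed in when it is done.

Besides the shell and the picture viewer there is one more tool, called after "Emit:" by a JSON object that holds its "op" and its "data". play_rows: Moves the arm, as the interface text tells. Its arguments: {"type":"object","properties":{"motion":{"type":"array"}},"required":["motion"]}

```bash
mkdir -p pics; ls
python3 - <<'E'
from plant import arm
import cv2,numpy as np
s=arm.state();print(s)
for n in("top","side"):
    c=arm.capture(n);np.savez(f"pics/{n}0.npz",**c)
    cv2.imwrite(f"pics/{n}0.png",c["color"][:,:,::-1])
    print(n,{k:v for k,v in c.items() if k not in("color","depth")}, (c["depth"]>0).mean())
E
```

```text
pics
{'time': 0.0, 'qpos': array([-1.19633070e+00,  3.53618269e-01,  1.63411137e+00,  3.29396147e-05,
        1.15521157e+00, -2.42125390e-03]), 'qd': array([-0.00011915,  0.00204148,  0.00085776,  0.00063002,  0.00021761,
       -0.00071366]), 'effort': array([-4.90952734e-04, -5.93841970e+01, -3.34217405e+01,  6.98292023e-02,
        2.37826252e-02, -1.12202968e-04]), 'tool_pos': array([ 0.22983679, -0.58068177,  0.2138921 ]), 'tcp_rot': array([[ 9.29819763e-01,  3.68014934e-01, -4.65219077e-04],
       [ 3.68015227e-01, -9.29818902e-01,  1.26612370e-03],
       [ 3.33829404e-05, -1.34847455e-03, -9.99999090e-01]]), 'wrist_force': array([-0.46361644,  0.12150586, -0.44250592]), 'ft_torque': array([ 0.0278408 , -0.00268566,  0.03544539]), 'grasp_force': 0.0, 'width': 0.0922268572867833}
top {'fx': 609.6747094177433, 'fy': 609.6747094177433, 'cx': 322.6266252538545, 'cy': 244.5396310646714, 'position': array([ 0.40047307, -0.00708586,  1.35489646]), 'orientation': array([[-0.01923731,  0.99671507, -0.07867013],
       [-0.99948794, -0.0171591 ,  0.02700802],
       [ 0.02556939,  0.0791494 ,  0.99653479]])} 0.9957975260416667
side {'fx': 608.1905542202023, 'fy': 608.1905542202023, 'cx': 323.86558826256345, 'cy': 232.1518147186586, 'position': array([0.2667738 , 0.89511614, 0.78316475]), 'orientation': array([[-0.96393078,  0.16472169, -0.20905554],
       [-0.26612182, -0.58447158,  0.76653255],
       [ 0.00407751,  0.79451856,  0.60722618]])} 0.9961165364583333
```

View pics/top0.png

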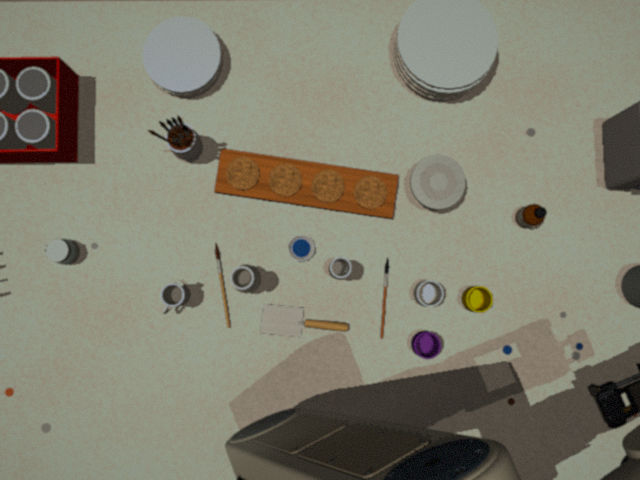

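View pics/side0.png

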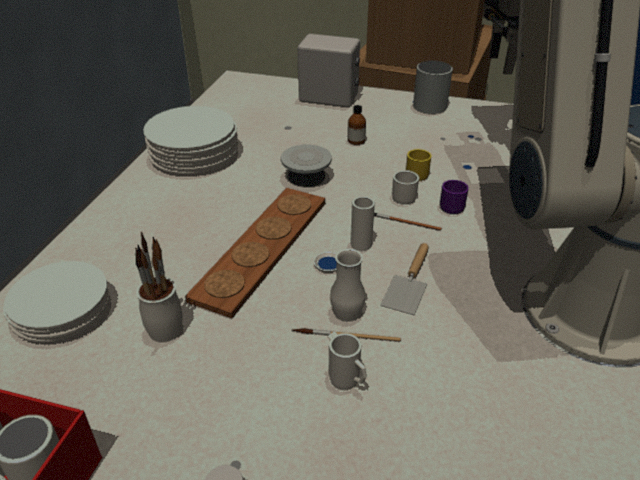

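The top view shows the wheel at (438,183), at the right end of the row, so mat_4 gets the cup and mat_1 the vase. Pots are the creamer at (174,295), vase at (245,278), beaker at (341,268) and white cup at (430,293). The side view agrees. The yellow cup (478,298) and purple cup (427,344) are look-alikes. The white lidded object at (62,251) and the mugs in the crate are not part of the job.

```bash
cat > h.py <<'E'
import numpy as np,cv2
def cloud(c):
    h,w=c["depth"].shape;u,v=np.meshgrid(np.arange(w),np.arange(h));d=c["depth"]
    p=np.stack([(u-c["cx"])/c["fx"]*d,-(v-c["cy"])/c["fy"]*d,-d],-1)
    return p@c["orientation"].T+c["position"]
def ray(c,uv,z):
    uv=np.atleast_2d(uv).astype(float)
    d=np.stack([(uv[:,0]-c["cx"])/c["fx"],-(uv[:,1]-c["cy"])/c["fy"],-np.ones(len(uv))],-1)@c["orientation"].T
    return (c["position"]+d*((z-c["position"][2])/d[:,2])[:,None])[:,:2]
def circ(p):
    A=np.c_[2*p,np.ones(len(p))];x=np.linalg.lstsq(A,(p**2).sum(1),rcond=None)[0]
    return x[:2],np.sqrt(x[2]+x[0]**2+x[1]**2)
def rim(c,uv,z,r,win=40,tol=.009):
    """rim by height band near pixel uv: circle through the convex hull of pixels near the rim height"""
    P=cloud(c);u,v=uv;m=np.zeros(P.shape[:2],np.uint8);s=(slice(max(v-win,0),v+win),slice(max(u-win,0),u+win))
    c0=ray(c,uv,z)[0]
    m[s]=(abs(P[s][...,2]-z)<tol)&(np.hypot(*(P[s][...,:2]-c0).transpose(2,0,1))<r+.012)
    pts=cv2.findNonZero(m)
    hull=cv2.convexHull(pts)[:,0]
    return circ(ray(c,hull,z)),int(m.sum())
E
python3 - <<'E'
from h import *
c=dict(np.load("pics/top0.npz"));P=cloud(c)
print("table z",[np.round(P[y,x],4) for y,x in((380,150),(230,450),(130,330))])
for n,uv,z,r in(("cup",(430,293),.058,.029),("creamer",(174,295),.082,.025),("beaker",(341,268),.106,.0225),("vase",(245,278),.130,.024),("jar",(180,138),.098,.034)):
    print(n,rim(c,uv,z,r))
s=dict(np.load("pics/side0.npz"))
for n,uv,z,r in(("cup",(405,180),.058,.029),("creamer",(345,345),.082,.025),("beaker",(362,205),.106,.0225),("vase",(348,260),.130,.024)):
    print("side",n,rim(s,uv,z,r))
# mats by ray
hsv=cv2.cvtColor(c["color"],cv2.COLOR_RGB2HSV)
for uv in((243,174),(286,180),(328,186),(371,192)):print(uv,hsv[uv[1],uv[0]],end=' ')
print(hsv[178,307],hsv[210,380])
b=((hsv[...,1]>80)&(hsv[...,0]<25)).astype(np.uint8);b[:140]=0;b[225:]=0;b[:,:205]=0;b[:,405:]=0
k=max(cv2.findContours(b,0,2)[0],key=cv2.contourArea)
w=ray(c,k[:,0],.018);R=cv2.minAreaRect((w*1000).astype(np.float32));print("board",R)
for uv in((243,174),(286,180),(328,186),(371,192)):print(ray(c,uv,.022))
img=c["color"][130:380,130:530,::-1]
cv2.imwrite("pics/crop.png",cv2.resize(img,None,fx=2,fy=2,interpolation=cv2.INTER_CUBIC))
E
```

```text
table z [array([0.2184, 0.3373, 0.0008]), array([ 5.352e-01, -3.305e-01,  5.000e-04]), array([ 0.7694, -0.0659, -0.0079])]
cup ((array([ 0.39537236, -0.26749518]), np.float64(0.028977138178173007)), 185)
creamer ((array([0.40575233, 0.26975833]), np.float64(0.026613844376574793)), 201)
beaker ((array([ 0.45217591, -0.07610931]), np.float64(0.02191287101642877)), 124)
vase ((array([0.43398875, 0.12333166]), np.float64(0.023036024374702316)), 209)
jar ((array([0.72936936, 0.25177092]), np.float64(0.031655466667777944)), 450)
side cup ((array([ 0.39507815, -0.25763427]), np.float64(0.032249184530353615)), 204)
side creamer ((array([0.40547189, 0.27718867]), np.float64(0.029142676680216608)), 414)
side beaker ((array([ 0.45161808, -0.06645993]), np.float64(0.02539109517648276)), 197)
side vase ((array([0.43332057, 0.12985443]), np.float64(0.02519008918313227)), 289)
(243, 174) [ 15 165 130] (286, 180) [ 15 172 129] (328, 186) [ 16 168 123] (371, 192) [ 15 163 127] [ 13 195 135] [ 13 187 135]
board ((643.3388061523438, -9.851913452148438), (401.3578796386719, 100.85224151611328), 80.44503784179688)
[[0.66484547 0.12953122]]
[[0.65008129 0.03496119]]
[[ 0.63531909 -0.05759252]]
[[ 0.62049428 -0.15254882]]
```

View pics/crop.png

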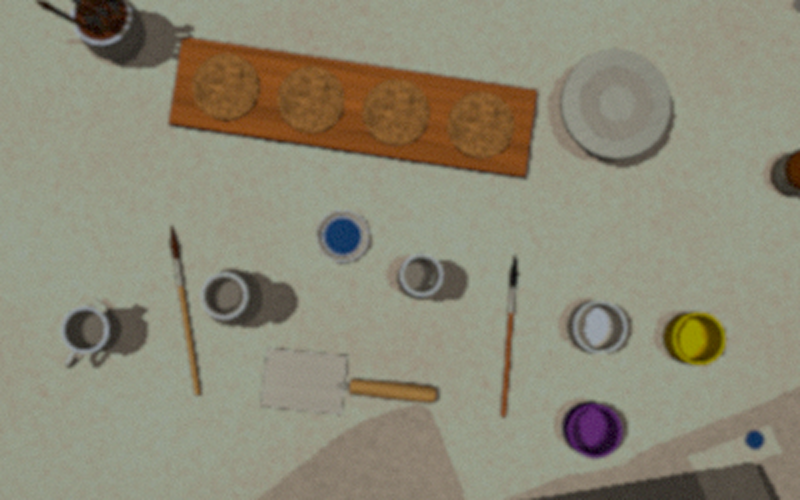

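The crop confirms the white cup at (600,327), with the yellow one beside it and the purple one below. The pots and mats match their descriptions. I'll write a step planner and move to hover above the cup.

```bash
cat > plan.py <<'E'
import sys,numpy as np
from scipy.spatial.transform import Rotation as Ro
def plan(pos,yaw,n,s=None):
    """rows (offset cm, turn deg) to TCP pos with tool pointing down and tool y at world yaw (deg, mod 180)"""
    if s is None:
        from plant import arm;s=arm.state()
    R=s["tcp_rot"];p=s["tool_pos"];y0=np.degrees(np.arctan2(R[1,1],R[0,1]))
    d=(yaw-y0+90)%180-90;y=np.radians(y0+d)
    T=np.array([[-np.sin(y),np.cos(y),0],[np.cos(y),np.sin(y),0],[0,0,-1]]).T
    rv=Ro.from_matrix(R.T@T).as_rotvec();step=np.round(np.degrees(rv)/n,2)
    print("n",n,"turn/row",step)
    for i in range(n):
        o=R@Ro.from_rotvec(np.radians(step)*i).as_matrix()
        print(np.round(o.T@(np.array(pos)-p)/n*100,2).tolist(),end=' ')
    print()
    for k in("time","tool_pos","width","grasp_force"):print(k,np.round(s[k],4),end=' ')
    print("yaw",round(y0,1),"q6",round(s["qpos"][5],2))
if __name__=="__main__":
    a=[float(x) for x in sys.argv[1:]];plan(a[:3],a[3],int(a[4]))
E
python3 plan.py 0.395 -0.265 0.16 -45 10
```

```text
n 10 turn/row [-0.01 -0.   -2.34]
[2.7, -2.33, 0.54] [2.79, -2.22, 0.54] [2.88, -2.1, 0.54] [2.96, -1.98, 0.54] [3.04, -1.86, 0.54] [3.11, -1.73, 0.54] [3.18, -1.6, 0.54] [3.24, -1.47, 0.54] [3.3, -1.34, 0.54] [3.35, -1.2, 0.54] 
time 0.1 tool_pos [ 0.2298 -0.5807  0.2139] width 0.0918 grasp_force 0.0 yaw -68.4 q6 -0.0
```

Emit:
{"op": "play_rows", "data": {"motion": [{"offset":[2.7,-2.3,0.5],"angular":[0,0,-2.3],"grip":1},{"offset":[2.8,-2.2,0.5],"angular":[0,0,-2.3],"grip":1},{"offset":[2.9,-2.1,0.5],"angular":[0,0,-2.3],"grip":1},{"offset":[3.0,-2.0,0.5],"angular":[0,0,-2.3],"grip":1},{"offset":[3.0,-1.9,0.5],"angular":[0,0,-2.3],"grip":1},{"offset":[3.1,-1.7,0.5],"angular":[0,0,-2.3],"grip":1},{"offset":[3.2,-1.6,0.5],"angular":[0,0,-2.3],"grip":1},{"offset":[3.2,-1.5,0.5],"angular":[0,0,-2.3],"grip":1},{"offset":[3.3,-1.3,0.5],"angular":[0,0,-2.3],"grip":1},{"offset":[3.3,-1.2,0.5],"angular":[0,0,-2.3],"grip":1}]}}

```text
time: 0.93
tool_pos: [0.3962, -0.2651, 0.1643]
tcp_rot: [[0.711, 0.703, -0.0], [0.703, -0.711, 0.0], [-0.0, -0.0, -1.0]]
wrist_force: [0.5, -0.3, 0.5]
width: 0.0917
grasp_force: 0.0
```

Emit:
{"op": "play_rows", "data": {"motion": [{"offset":[0,0,0],"angular":[0,0,0],"grip":1},{"offset":[0,0,0],"angular":[0,0,0],"grip":1}]}}

```text
time: 1.1
tool_pos: [0.3962, -0.2652, 0.1642]
tcp_rot: [[0.71, 0.704, -0.001], [0.704, -0.71, 0.0], [-0.0, -0.001, -1.0]]
wrist_force: [0.7, -0.2, -0.1]
width: 0.0919
grasp_force: 0.0
```

```bash
cat >> h.py <<'E'
def wristcap(name):
    from plant import arm
    s=arm.state();c=arm.capture("wrist")
    T=np.eye(4);T[:3,:3]=s["tcp_rot"];T[:3,3]=s["tool_pos"];W=T@c["T_tool_cam"]
    c["position"]=W[:3,3];c["orientation"]=W[:3,:3]
    cv2.imwrite(f"pics/{name}.png",c["color"][:,:,::-1]);np.savez(f"pics/{name}.npz",**c)
    return c
E
python3 plan.py 0.395 -0.265 0.1 -45 3
python3 - <<'E'
from h import *
c=wristcap("w1");print(c["position"],c["orientation"].round(3).tolist())
E
```

```text
n 3 turn/row [-0.02  0.01 -0.07]
[-0.02, -0.03, 2.14] [-0.02, -0.03, 2.14] [-0.02, -0.03, 2.14] 
time 1.1 tool_pos [ 0.3962 -0.2652  0.1642] width 0.0919 grasp_force 0.0 yaw -45.2 q6 0.2
[ 0.4504079  -0.21154323  0.33356817] [[0.705, 0.682, 0.196], [-0.71, 0.678, 0.193], [-0.001, -0.275, 0.961]]
```

View pics/w1.png

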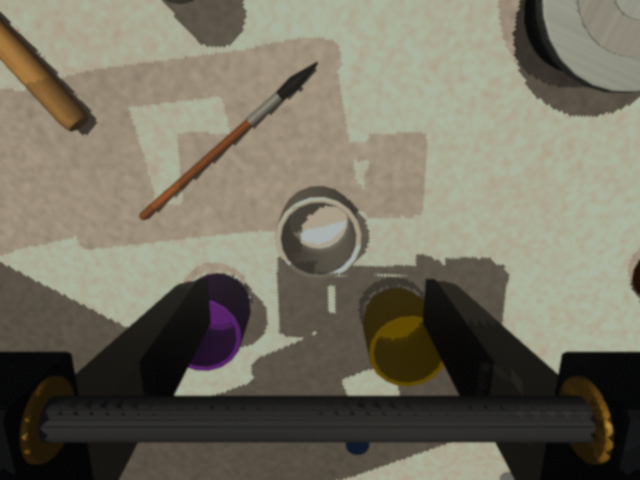

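The wrist view shows the white cup's rim centred at about (319,236), between the fingers. Both look-alikes lie below it, and all three are seen at a slant.

Run:
```python
from h import *
c=dict(np.load("pics/w1.npz"))
print(rim(c,(319,236),.058,.029,win=70,tol=.006))
P=cloud(c);print(P[100,450],P[230,560])
```

```text
((array([ 0.394362 , -0.2688712]), np.float64(0.028689508163383386)), 1680)
[ 0.52604327 -0.27551161 -0.00148757] [ 0.52299475 -0.41287242  0.00098041]
```

The wrist and top views agree, so I'll trust the top coordinates. Next I descend on the cup.

```bash
python3 plan.py 0.3948 -0.268 0.022 -45 6
```

```text
n 6 turn/row [-0.    0.   -0.05]
[-0.03, 0.01, 2.37] [-0.03, 0.01, 2.37] [-0.03, 0.01, 2.37] [-0.03, 0.01, 2.37] [-0.03, 0.01, 2.37] [-0.03, 0.01, 2.37] 
time 1.15 tool_pos [ 0.3959 -0.2663  0.1644] width 0.092 grasp_force 0.0 yaw -45.3 q6 0.2
```

Emit:
{"op": "play_rows", "data": {"motion": [{"offset":[-0.2,0,2.4],"angular":[0,0,0],"grip":1},{"offset":[0,0,2.4],"angular":[0,0,0],"grip":1},{"offset":[0,0,2.4],"angular":[0,0,0],"grip":1},{"offset":[0,0,2.4],"angular":[0,0,0],"grip":1},{"offset":[0,0,2.4],"angular":[0,0,0],"grip":1},{"offset":[0,0,2.2],"angular":[0,0,0],"grip":1},{"offset":[0,0,0],"angular":[0,0,0],"grip":-1},{"offset":[0,0,0],"angular":[0,0,0],"grip":-1},{"offset":[0,0,0],"angular":[0,0,0],"grip":-1},{"offset":[0,0,0],"angular":[0,0,0],"grip":-1}]}}

```text
time: 1.98
tool_pos: [0.3952, -0.2692, 0.0239]
tcp_rot: [[0.713, 0.701, 0.002], [0.701, -0.713, -0.001], [0.0, 0.002, -1.0]]
wrist_force: [-0.2, 0.3, 0.2]
width: 0.0677
grasp_force: 0.0
```

Emit:
{"op": "play_rows", "data": {"motion": [{"offset":[0,0,0],"angular":[0,0,0],"grip":-1},{"offset":[0,0,0],"angular":[0,0,0],"grip":-1},{"offset":[0,0,0],"angular":[0,0,0],"grip":-1},{"offset":[0,0,0],"angular":[0,0,0],"grip":-1},{"offset":[0,0,0],"angular":[0,0,0],"grip":-1}]}}

```text
time: 2.4
tool_pos: [0.3952, -0.2688, 0.0238]
tcp_rot: [[0.712, 0.702, 0.002], [0.702, -0.712, -0.002], [0.0, 0.002, -1.0]]
wrist_force: [-1.9, -1.3, 7.9]
width: 0.0583
grasp_force: 30.0
```

Emit:
{"op": "play_rows", "data": {"motion": [{"offset":[0,0,-1.5],"angular":[0,0,0],"grip":-1},{"offset":[0,0,-2.5],"angular":[0,0,0],"grip":-1},{"offset":[0,0,-2.5],"angular":[0,0,0],"grip":-1},{"offset":[0,0,-2.5],"angular":[0,0,0],"grip":-1},{"offset":[0,0,-1.0],"angular":[0,0,0],"grip":-1}]}}

```text
time: 2.82
tool_pos: [0.3958, -0.269, 0.1259]
tcp_rot: [[0.712, 0.702, 0.004], [0.702, -0.712, -0.003], [0.001, 0.005, -1.0]]
wrist_force: [1.0, -0.7, -0.3]
width: 0.0587
grasp_force: 30.0
```

```bash
python3 - <<'E'
from h import *
c=dict(np.load("pics/top0.npz"))
h=cv2.cvtColor(c["color"],cv2.COLOR_RGB2HSV);s=cv2.medianBlur(h[...,1],5)
pts=[]
for u,v in((243,174),(286,180),(328,186),(371,192)):
    m=np.zeros_like(s);m[v-20:v+20,u-20:u+20]=((s<180)&(s>100)&(h[...,0]<25))[v-20:v+20,u-20:u+20]
    m=cv2.morphologyEx(m,cv2.MORPH_OPEN,np.ones((5,5)))
    k=max(cv2.findContours(m,0,2)[0],key=cv2.contourArea)
    (a,b),r=cv2.minEnclosingCircle(k);M=cv2.moments(k);g=(M["m10"]/M["m00"],M["m01"]/M["m00"])
    pts.append(ray(c,g,.022)[0]);print(g,r,pts[-1])
pts=np.array(pts);t=np.array([1.5,.5,-.5,-1.5])*.095
d=(t[:,None]*pts).sum(0);d/=np.hypot(*d);print("row",d,np.degrees(np.arctan2(*d[::-1])));print(pts.mean(0)+t[:,None]*d)
E
python3 plan.py 0.6205 -0.1515 0.122 -9 10
```

```text
(242.49424552429667, 172.94437340153453) 16.54021453857422 [0.66721995 0.13062284]
(285.12071954919804, 179.5481144343303) 16.410974502563477 [0.65111911 0.03688637]
(327.53904391088037, 185.78109452736317) 16.232200622558594 [ 0.63582332 -0.05658254]
(369.9767441860465, 192.07515073212747) 16.533267974853516 [ 0.62036033 -0.15027451]
row [0.16424298 0.98641991] 80.54673944646473
[[ 0.6670353   0.13072788]
 [ 0.65143222  0.03701799]
 [ 0.63582914 -0.0566919 ]
 [ 0.62022605 -0.1504018 ]]
n 10 turn/row [ 0.03  0.   -3.64]
[2.42, 0.74, 0.04] [2.37, 0.89, 0.04] [2.31, 1.04, 0.04] [2.24, 1.19, 0.04] [2.16, 1.33, 0.04] [2.07, 1.46, 0.04] [1.98, 1.59, 0.04] [1.87, 1.71, 0.04] [1.76, 1.83, 0.04] [1.64, 1.93, 0.04] 
time 2.8167 tool_pos [ 0.3958 -0.269   0.1259] width 0.0587 grasp_force 29.9993 yaw -45.4 q6 0.19
```

Emit:
{"op": "play_rows", "data": {"motion": [{"offset":[2.4,0.7,0],"angular":[0,0,-3.6],"grip":-1},{"offset":[2.4,0.9,0],"angular":[0,0,-3.6],"grip":-1},{"offset":[2.3,1.0,0],"angular":[0,0,-3.6],"grip":-1},{"offset":[2.2,1.2,0],"angular":[0,0,-3.6],"grip":-1},{"offset":[2.2,1.3,0],"angular":[0,0,-3.6],"grip":-1},{"offset":[2.1,1.5,0],"angular":[0,0,-3.6],"grip":-1},{"offset":[2.0,1.6,0],"angular":[0,0,-3.6],"grip":-1},{"offset":[1.9,1.7,0],"angular":[0,0,-3.6],"grip":-1},{"offset":[1.8,1.8,0],"angular":[0,0,-3.6],"grip":-1},{"offset":[1.6,1.9,0],"angular":[0,0,-3.6],"grip":-1}]}}

```text
time: 3.65
tool_pos: [0.6196, -0.1491, 0.122]
tcp_rot: [[0.16, 0.987, -0.0], [0.987, -0.16, 0.0], [0.0, -0.0, -1.0]]
wrist_force: [0.6, -0.7, -0.8]
width: 0.0585
grasp_force: 30.0
```

Emit:
{"op": "play_rows", "data": {"motion": [{"offset":[0,0,1],"angular":[0,0,0],"grip":-1},{"offset":[0,0,0],"angular":[0,0,0],"grip":-1},{"offset":[0,0,0],"angular":[0,0,0],"grip":-1}]}}

```text
time: 3.9
tool_pos: [0.6172, -0.1499, 0.1112]
tcp_rot: [[0.164, 0.986, -0.003], [0.986, -0.164, 0.0], [-0.0, -0.003, -1.0]]
wrist_force: [1.0, -0.7, -1.2]
width: 0.0585
grasp_force: 30.0
```

```bash
python3 plan.py 0.6202 -0.1504 0.047 -9 4
python3 - <<'E'
from plant import arm
print(arm.state()["wrist_force"])
E
```

```text
n 4 turn/row [-0.04 -0.   -0.11]
[0.0, 0.08, 1.61] [0.0, 0.08, 1.61] [0.0, 0.08, 1.61] [0.0, 0.08, 1.61] 
time 3.9 tool_pos [ 0.6172 -0.1499  0.1112] width 0.0585 grasp_force 29.9993 yaw -9.4 q6 -0.08
[ 0.95413364 -0.73659268 -1.19462537]
```

Emit:
{"op": "play_rows", "data": {"motion": [{"offset":[0,0.3,2.0],"angular":[0,0,0],"grip":-1},{"offset":[0,0,2.0],"angular":[0,0,0],"grip":-1},{"offset":[0,0,1.5],"angular":[0,0,0],"grip":-1},{"offset":[0,0,0.7],"angular":[0,0,0],"grip":-1},{"offset":[0,0,0.3],"angular":[0,0,0],"grip":-1},{"offset":[0,0,0],"angular":[0,0,0],"grip":-1}]}}

```text
time: 4.4
tool_pos: [0.621, -0.151, 0.0474]
tcp_rot: [[0.164, 0.986, -0.001], [0.986, -0.164, 0.0], [0.0, -0.001, -1.0]]
wrist_force: [1.1, 0.3, -0.6]
width: 0.0584
grasp_force: 30.0
```

Open gently, then retreat upward.

Emit:
{"op": "play_rows", "data": {"motion": [{"offset":[0,0,0.15],"angular":[0,0,0],"grip":-1},{"offset":[0,0,0],"angular":[0,0,0],"grip":-1},{"offset":[0,0,0],"angular":[0,0,0],"grip":0.5},{"offset":[0,0,0],"angular":[0,0,0],"grip":0.8},{"offset":[0,0,0],"angular":[0,0,0],"grip":1},{"offset":[0,0,0],"angular":[0,0,0],"grip":1},{"offset":[0,0,0],"angular":[0,0,0],"grip":1},{"offset":[0,0,0],"angular":[0,0,0],"grip":1},{"offset":[0,0,-2.0],"angular":[0,0,0],"grip":1},{"offset":[0,0,-3.0],"angular":[0,0,0],"grip":1}]}}

```text
time: 5.23
tool_pos: [0.6195, -0.15, 0.0938]
tcp_rot: [[0.163, 0.987, -0.006], [0.987, -0.163, 0.001], [0.0, -0.006, -1.0]]
wrist_force: [-0.2, -0.2, -0.1]
width: 0.092
grasp_force: 0.0
```

Emit:
{"op": "play_rows", "data": {"motion": [{"offset":[0,0,-4],"angular":[0,0,0],"grip":1},{"offset":[0,0,-4],"angular":[0,0,0],"grip":1},{"offset":[0,0,-3],"angular":[0,0,0],"grip":1}]}}

```text
time: 5.48
tool_pos: [0.6224, -0.1507, 0.2094]
tcp_rot: [[0.163, 0.987, 0.002], [0.987, -0.163, -0.001], [-0.0, 0.002, -1.0]]
wrist_force: [1.2, 0.3, 0.5]
width: 0.0918
grasp_force: 0.0
```

```bash
python3 plan.py 0.405 0.18 0.20 -9 13
```

```text
n 13 turn/row [ 0.01  0.   -0.03]
[2.24, -2.07, 0.07] [2.24, -2.06, 0.07] [2.24, -2.06, 0.07] [2.24, -2.06, 0.07] [2.24, -2.06, 0.07] [2.24, -2.06, 0.07] [2.24, -2.06, 0.07] [2.24, -2.06, 0.07] [2.25, -2.06, 0.07] [2.25, -2.06, 0.07] [2.25, -2.05, 0.07] [2.25, -2.05, 0.07] [2.25, -2.05, 0.07] 
time 5.4833 tool_pos [ 0.6224 -0.1507  0.2094] width 0.0918 grasp_force 0.0 yaw -9.4 q6 -0.08
```

Emit:
{"op": "play_rows", "data": {"motion": [{"offset":[2.7,-2.0,0],"angular":[0,0,0],"grip":1},{"offset":[2.7,-2.0,0],"angular":[0,0,0],"grip":1},{"offset":[2.7,-2.0,0],"angular":[0,0,0],"grip":1},{"offset":[2.7,-2.0,0],"angular":[0,0,0],"grip":1},{"offset":[2.7,-2.0,0],"angular":[0,0,0],"grip":1},{"offset":[2.7,-2.0,0],"angular":[0,0,0],"grip":1},{"offset":[2.7,-2.0,0],"angular":[0,0,0],"grip":1},{"offset":[2.7,-2.0,0],"angular":[0,0,0],"grip":1},{"offset":[2.7,-2.0,0],"angular":[0,0,0],"grip":1},{"offset":[2.7,-2.0,0],"angular":[0,0,0],"grip":1}]}}

```text
time: 6.32
tool_pos: [0.4676, 0.1497, 0.2063]
tcp_rot: [[0.164, 0.987, 0.0], [0.987, -0.164, 0.0], [0.0, 0.0, -1.0]]
wrist_force: [0.3, 0.4, -0.9]
width: 0.0917
grasp_force: 0.0
```

Emit:
{"op": "play_rows", "data": {"motion": [{"offset":[2.7,-2.0,0],"angular":[0,0,0],"grip":1},{"offset":[2.7,-2.0,0],"angular":[0,0,0],"grip":1},{"offset":[2.7,-2.0,0],"angular":[0,0,0],"grip":1},{"offset":[2.7,-2.0,0],"angular":[0,0,0],"grip":1},{"offset":[0,0,0],"angular":[0,0,0],"grip":1},{"offset":[0,0,0],"angular":[0,0,0],"grip":1}]}}

```text
time: 6.82
tool_pos: [0.4066, 0.2693, 0.2062]
tcp_rot: [[0.16, 0.987, 0.0], [0.987, -0.16, 0.0], [0.0, 0.0, -1.0]]
wrist_force: [0.2, -0.1, 0.0]
width: 0.0921
grasp_force: 0.0
```

Run:
```python
from h import *
c=wristcap("w2")
uv=np.array([.4058,.2698,.082])-c["position"];q=c["orientation"].T@uv
print(c["cx"]+c["fx"]*q[0]/-q[2],c["cy"]-c["fy"]*q[1]/-q[2])
```

```text
316.05731194445394 225.1586331258312
```

View pics/w2.png

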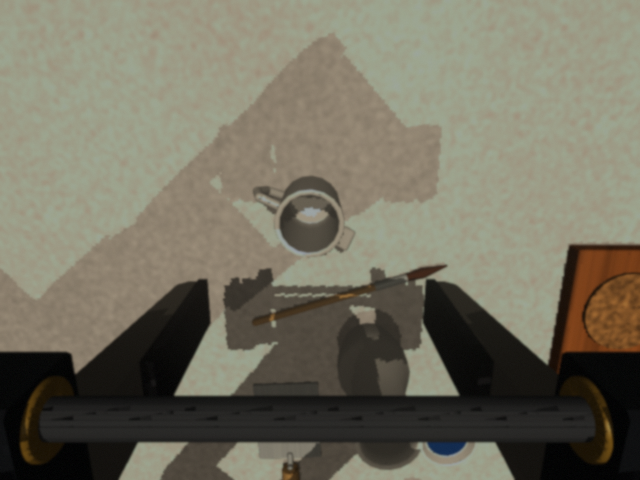

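In the wrist view the creamer rim is at about (309,222), with the handle to the upper left at (265,193) and the lip opposite at (347,239).

Run:
```python
from h import *
c=dict(np.load("pics/w2.npz"));P=cloud(c)
print(rim(c,(309,222),.082,.025,win=60,tol=.005))
d=P[...,:2]-[.4056,.2700];r=np.hypot(d[...,0],d[...,1]);z=P[...,2]
m=(r>.030)&(r<.052)&(z>.018)&(z<.09)
h=m&(r>.036);print(h.sum(),d[h].mean(0),np.degrees(np.arctan2(*d[h].mean(0)[::-1])))
l=(r>.027)&(r<.035)&(z>.074)&(z<.09);print(l.sum(),np.degrees(np.arctan2(*d[l].mean(0)[::-1])))
```

```text
((array([0.40394968, 0.27020474]), np.float64(0.026401438716540514)), 1479)
321 [-0.03599266  0.02293814] 147.49061671510083
229 155.2858119988577
```

```bash
python3 plan.py 0.4037 0.2705 0.15 57 10
```

```text
n 10 turn/row [ 0.    0.   -6.63]
[0.02, -0.04, 0.56] [0.02, -0.03, 0.56] [0.02, -0.03, 0.56] [0.03, -0.03, 0.56] [0.03, -0.03, 0.56] [0.03, -0.02, 0.56] [0.04, -0.02, 0.56] [0.04, -0.01, 0.56] [0.04, -0.01, 0.56] [0.04, -0.0, 0.56] 
time 6.8667 tool_pos [0.4071 0.2683 0.2061] width 0.0917 grasp_force 0.0 yaw -9.3 q6 0.74
```

Emit:
{"op": "play_rows", "data": {"motion": [{"offset":[0,0,0.5],"angular":[0,0,-6.6],"grip":1},{"offset":[0,0,0.5],"angular":[0,0,-6.6],"grip":1},{"offset":[0,0,0.5],"angular":[0,0,-6.6],"grip":1},{"offset":[0,0,0.5],"angular":[0,0,-6.6],"grip":1},{"offset":[0,0,0.5],"angular":[0,0,-6.6],"grip":1},{"offset":[0,0,0.5],"angular":[0,0,-6.6],"grip":1},{"offset":[0,0,0.5],"angular":[0,0,-6.6],"grip":1},{"offset":[0,0,0.5],"angular":[0,0,-6.6],"grip":1},{"offset":[0,0,0.5],"angular":[0,0,-6.6],"grip":1},{"offset":[0,0,0.5],"angular":[0,0,-6.6],"grip":1}]}}

```text
time: 7.7
tool_pos: [0.4081, 0.2667, 0.1559]
tcp_rot: [[-0.837, 0.547, 0.0], [0.547, 0.837, -0.0], [-0.0, -0.0, -1.0]]
wrist_force: [0.5, -0.7, 0.4]
width: 0.0919
grasp_force: 0.0
```

Emit:
{"op": "play_rows", "data": {"motion": [{"offset":[0,0,0],"angular":[0,0,0],"grip":1},{"offset":[0,0,0],"angular":[0,0,0],"grip":1}]}}

```text
time: 7.87
tool_pos: [0.4078, 0.267, 0.156]
tcp_rot: [[-0.832, 0.555, -0.0], [0.555, 0.832, -0.0], [0.0, -0.001, -1.0]]
wrist_force: [-0.4, 1.0, 0.4]
width: 0.0917
grasp_force: 0.0
```

```bash
python3 plan.py 0.4037 0.2705 0.036 57 6
```

```text
n 6 turn/row [-0.01 -0.   -0.12]
[0.09, 0.01, 2.0] [0.09, 0.01, 2.0] [0.09, 0.01, 2.0] [0.09, 0.01, 2.0] [0.09, 0.01, 2.0] [0.09, 0.01, 2.0] 
time 7.8667 tool_pos [0.4078 0.267  0.156 ] width 0.0917 grasp_force 0.0 yaw 56.3 q6 -0.41
```

Emit:
{"op": "play_rows", "data": {"motion": [{"offset":[0.4,0,1.0],"angular":[0,0,-0.5],"grip":1},{"offset":[0.1,0,2.5],"angular":[0,0,0],"grip":1},{"offset":[0,0,2.5],"angular":[0,0,0],"grip":1},{"offset":[0,0,2.5],"angular":[0,0,0],"grip":1},{"offset":[0,0,2.5],"angular":[0,0,0],"grip":1},{"offset":[0,0,1.0],"angular":[0,0,0],"grip":1},{"offset":[0,0,0],"angular":[0,0,0],"grip":-1},{"offset":[0,0,0],"angular":[0,0,0],"grip":-1},{"offset":[0,0,0],"angular":[0,0,0],"grip":-1},{"offset":[0,0,0],"angular":[0,0,0],"grip":-1}]}}

```text
time: 8.7
tool_pos: [0.4041, 0.2714, 0.0374]
tcp_rot: [[-0.839, 0.544, 0.002], [0.544, 0.839, 0.001], [-0.001, 0.002, -1.0]]
wrist_force: [0.9, 1.0, -0.4]
width: 0.0672
grasp_force: 0.0
```

Emit:
{"op": "play_rows", "data": {"motion": [{"offset":[0,0,0],"angular":[0,0,0],"grip":-1},{"offset":[0,0,0],"angular":[0,0,0],"grip":-1},{"offset":[0,0,0],"angular":[0,0,0],"grip":-1},{"offset":[0,0,0],"angular":[0,0,0],"grip":-1},{"offset":[0,0,0],"angular":[0,0,0],"grip":-1},{"offset":[0,0,0],"angular":[0,0,0],"grip":-1}]}}

```text
time: 9.2
tool_pos: [0.4036, 0.2711, 0.0367]
tcp_rot: [[-0.84, 0.543, 0.001], [0.543, 0.84, 0.001], [-0.0, 0.001, -1.0]]
wrist_force: [-0.6, -0.8, 6.4]
width: 0.0484
grasp_force: 30.0
```

Emit:
{"op": "play_rows", "data": {"motion": [{"offset":[0,0,-1.0],"angular":[0,0,0],"grip":-1},{"offset":[0,0,-2.0],"angular":[0,0,0],"grip":-1},{"offset":[0,0,-2.5],"angular":[0,0,0],"grip":-1},{"offset":[0,0,-2.5],"angular":[0,0,0],"grip":-1},{"offset":[0,0,-2.5],"angular":[0,0,0],"grip":-1},{"offset":[0,0,-2.5],"angular":[0,0,0],"grip":-1},{"offset":[0,0,-2.0],"angular":[0,0,0],"grip":-1},{"offset":[0,0,-1.0],"angular":[0,0,0],"grip":-1}]}}

```text
time: 9.87
tool_pos: [0.4039, 0.2713, 0.1991]
tcp_rot: [[-0.84, 0.543, 0.003], [0.543, 0.84, 0.002], [-0.001, 0.003, -1.0]]
wrist_force: [0.6, -0.0, -1.2]
width: 0.0486
grasp_force: 30.0
```

```bash
python3 plan.py 0.6358 -0.0567 0.195 -9.4 16
```

```text
n 16 turn/row [ 0.01 -0.    4.16]
[-2.33, -0.93, 0.03] [-2.39, -0.76, 0.03] [-2.44, -0.59, 0.03] [-2.48, -0.41, 0.03] [-2.5, -0.23, 0.03] [-2.51, -0.05, 0.03] [-2.51, 0.14, 0.03] [-2.49, 0.32, 0.03] [-2.46, 0.5, 0.03] [-2.42, 0.68, 0.03] [-2.36, 0.85, 0.03] [-2.29, 1.02, 0.03] [-2.22, 1.18, 0.03] [-2.12, 1.34, 0.03] [-2.02, 1.49, 0.02] [-1.91, 1.63, 0.02] 
time 9.8667 tool_pos [0.4039 0.2713 0.1991] width 0.0486 grasp_force 29.9993 yaw 57.1 q6 -0.41
```

Emit:
{"op": "play_rows", "data": {"motion": [{"offset":[-2.3,-0.9,0],"angular":[0,0,4.2],"grip":-1},{"offset":[-2.4,-0.8,0],"angular":[0,0,4.2],"grip":-1},{"offset":[-2.4,-0.6,0],"angular":[0,0,4.2],"grip":-1},{"offset":[-2.5,-0.4,0],"angular":[0,0,4.2],"grip":-1},{"offset":[-2.5,-0.2,0],"angular":[0,0,4.2],"grip":-1},{"offset":[-2.5,0,0],"angular":[0,0,4.2],"grip":-1},{"offset":[-2.5,0.1,0],"angular":[0,0,4.2],"grip":-1},{"offset":[-2.5,0.3,0],"angular":[0,0,4.2],"grip":-1},{"offset":[-2.5,0.5,0],"angular":[0,0,4.2],"grip":-1},{"offset":[-2.4,0.7,0],"angular":[0,0,4.2],"grip":-1}]}}

```text
time: 10.7
tool_pos: [0.5474, 0.0644, 0.1956]
tcp_rot: [[-0.257, 0.966, -0.001], [0.966, 0.257, -0.0], [0.0, -0.001, -1.0]]
wrist_force: [-0.2, 1.1, -1.0]
width: 0.0486
grasp_force: 30.0
```

Emit:
{"op": "play_rows", "data": {"motion": [{"offset":[-2.4,0.9,0],"angular":[0,0,4.1],"grip":-1},{"offset":[-2.3,1.0,0],"angular":[0,0,4.1],"grip":-1},{"offset":[-2.2,1.2,0],"angular":[0,0,4.1],"grip":-1},{"offset":[-2.1,1.3,0],"angular":[0,0,4.1],"grip":-1},{"offset":[-2.0,1.5,0],"angular":[0,0,4.1],"grip":-1},{"offset":[-1.9,1.6,0],"angular":[0,0,4.1],"grip":-1},{"offset":[0,0,0],"angular":[0,0,0],"grip":-1},{"offset":[0,0,0],"angular":[0,0,0],"grip":-1}]}}

```text
time: 11.37
tool_pos: [0.6335, -0.0582, 0.1952]
tcp_rot: [[0.166, 0.986, -0.002], [0.986, -0.166, 0.0], [0.0, -0.002, -1.0]]
wrist_force: [-0.1, 0.1, -2.3]
width: 0.0481
grasp_force: 30.0
```

```bash
python3 plan.py 0.6358 -0.0567 0.06 -9.4 6
```

```text
n 6 turn/row [-0.02 -0.   -0.03]
[0.03, 0.04, 2.25] [0.03, 0.04, 2.25] [0.03, 0.04, 2.25] [0.03, 0.04, 2.25] [0.03, 0.03, 2.25] [0.03, 0.03, 2.25] 
time 11.3667 tool_pos [ 0.6335 -0.0582  0.1952] width 0.0481 grasp_force 29.9994 yaw -9.6 q6 0.07
```

Emit:
{"op": "play_rows", "data": {"motion": [{"offset":[0.2,0.2,2.5],"angular":[0,0,0],"grip":-1},{"offset":[0,0,3.0],"angular":[0,0,0],"grip":-1},{"offset":[0,0,3.0],"angular":[0,0,0],"grip":-1},{"offset":[0,0,2.5],"angular":[0,0,0],"grip":-1},{"offset":[0,0,1.5],"angular":[0,0,0],"grip":-1},{"offset":[0,0,0.7],"angular":[0,0,0],"grip":-1},{"offset":[0,0,0.2],"angular":[0,0,0],"grip":-1},{"offset":[0,0,0],"angular":[0,0,0],"grip":-1}]}}

```text
time: 12.03
tool_pos: [0.6358, -0.0551, 0.0622]
tcp_rot: [[0.164, 0.986, -0.001], [0.986, -0.164, 0.0], [0.0, -0.001, -1.0]]
wrist_force: [0.1, -0.6, -1.8]
width: 0.0485
grasp_force: 30.0
```

Emit:
{"op": "play_rows", "data": {"motion": [{"offset":[0,0,0.2],"angular":[0,0,0],"grip":-1},{"offset":[0,0,0.1],"angular":[0,0,0],"grip":-1},{"offset":[0,0,0],"angular":[0,0,0],"grip":-1}]}}

```text
time: 12.28
tool_pos: [0.6366, -0.0557, 0.06]
tcp_rot: [[0.165, 0.986, 0.001], [0.986, -0.165, -0.0], [0.0, 0.001, -1.0]]
wrist_force: [-0.0, -0.5, -2.9]
width: 0.0485
grasp_force: 30.0
```

Emit:
{"op": "play_rows", "data": {"motion": [{"offset":[0,0,0.1],"angular":[0,0,0],"grip":-1},{"offset":[0,0,0],"angular":[0,0,0],"grip":0.3},{"offset":[0,0,0],"angular":[0,0,0],"grip":0.7},{"offset":[0,0,0],"angular":[0,0,0],"grip":1},{"offset":[0,0,0],"angular":[0,0,0],"grip":1},{"offset":[0,0,0],"angular":[0,0,0],"grip":1},{"offset":[0,0,0],"angular":[0,0,0],"grip":1},{"offset":[0,0,0],"angular":[0,0,0],"grip":1},{"offset":[0,0,-2],"angular":[0,0,0],"grip":1},{"offset":[0,0,-3.5],"angular":[0,0,0],"grip":1}]}}

```text
time: 13.12
tool_pos: [0.6331, -0.0555, 0.1099]
tcp_rot: [[0.165, 0.986, -0.007], [0.986, -0.165, 0.001], [-0.001, -0.007, -1.0]]
wrist_force: [-0.7, -0.2, 1.0]
width: 0.0921
grasp_force: 0.0
```

Emit:
{"op": "play_rows", "data": {"motion": [{"offset":[0,0,-4],"angular":[0,0,0],"grip":1},{"offset":[0,0,-4],"angular":[0,0,0],"grip":1}]}}

```text
time: 13.28
tool_pos: [0.6353, -0.0556, 0.194]
tcp_rot: [[0.165, 0.986, -0.002], [0.986, -0.165, 0.0], [-0.0, -0.002, -1.0]]
wrist_force: [-0.2, -0.9, -0.5]
width: 0.0919
grasp_force: 0.0
```

```bash
python3 plan.py 0.452 -0.0763 0.195 -9.4 6
```

```text
n 6 turn/row [-0.02  0.   -0.02]
[-0.84, -2.96, -0.01] [-0.84, -2.96, -0.01] [-0.84, -2.96, -0.01] [-0.84, -2.96, -0.01] [-0.84, -2.96, -0.02] [-0.84, -2.96, -0.02] 
time 13.2833 tool_pos [ 0.6353 -0.0556  0.194 ] width 0.0919 grasp_force 0.0 yaw -9.5 q6 0.08
```

Emit:
{"op": "play_rows", "data": {"motion": [{"offset":[-0.8,-3.0,0],"angular":[0,0,0],"grip":1},{"offset":[-0.8,-3.0,0],"angular":[0,0,0],"grip":1},{"offset":[-0.8,-3.0,0],"angular":[0,0,0],"grip":1},{"offset":[-0.8,-3.0,0],"angular":[0,0,0],"grip":1},{"offset":[-0.9,-3.0,0],"angular":[0,0,0],"grip":1},{"offset":[-0.9,-2.8,0],"angular":[0,0,0],"grip":1},{"offset":[0,0,0],"angular":[0,0,0],"grip":1},{"offset":[0,0,0],"angular":[0,0,0],"grip":1}]}}

```text
time: 13.95
tool_pos: [0.4515, -0.0758, 0.1935]
tcp_rot: [[0.166, 0.986, 0.001], [0.986, -0.166, -0.0], [0.0, 0.001, -1.0]]
wrist_force: [1.5, -0.2, 0.2]
width: 0.0915
grasp_force: 0.0
```

```bash
python3 - <<'E'
from h import *
c=wristcap("w3")
q=c["orientation"].T@(np.array([.4522,-.0761,.106])-c["position"])
u,v=int(c["cx"]+c["fx"]*q[0]/-q[2]),int(c["cy"]-c["fy"]*q[1]/-q[2])
print(u,v,rim(c,(u,v),.106,.0225,win=70,tol=.005))
E
python3 plan.py 0.452 -0.0763 0.051 -9.4 6
```

```text
318 240 ((array([ 0.45080775, -0.07640299]), np.float64(0.022256879149067092)), 1395)
n 6 turn/row [ 0.02 -0.   -0.02]
[-0.01, -0.02, 2.38] [-0.01, -0.02, 2.38] [-0.01, -0.01, 2.38] [-0.01, -0.01, 2.38] [-0.01, -0.01, 2.38] [-0.01, -0.01, 2.38] 
time 14.0 tool_pos [ 0.4528 -0.0758  0.1936] width 0.0919 grasp_force 0.0 yaw -9.5 q6 -0.0
```

Emit:
{"op": "play_rows", "data": {"motion": [{"offset":[0,-0.1,2.5],"angular":[0,0,0],"grip":1},{"offset":[0,0,2.5],"angular":[0,0,0],"grip":1},{"offset":[0,0,2.5],"angular":[0,0,0],"grip":1},{"offset":[0,0,2.5],"angular":[0,0,0],"grip":1},{"offset":[0,0,2.5],"angular":[0,0,0],"grip":1},{"offset":[0,0,1.7],"angular":[0,0,0],"grip":1},{"offset":[0,0,0],"angular":[0,0,0],"grip":-1},{"offset":[0,0,0],"angular":[0,0,0],"grip":-1},{"offset":[0,0,0],"angular":[0,0,0],"grip":-1},{"offset":[0,0,0],"angular":[0,0,0],"grip":-1}]}}

```text
time: 14.83
tool_pos: [0.4527, -0.0756, 0.0522]
tcp_rot: [[0.165, 0.986, 0.002], [0.986, -0.165, -0.0], [-0.0, 0.002, -1.0]]
wrist_force: [0.5, 0.4, 0.6]
width: 0.0671
grasp_force: 0.0
```

Emit:
{"op": "play_rows", "data": {"motion": [{"offset":[0,0,0],"angular":[0,0,0],"grip":-1},{"offset":[0,0,0],"angular":[0,0,0],"grip":-1},{"offset":[0,0,0],"angular":[0,0,0],"grip":-1},{"offset":[0,0,0],"angular":[0,0,0],"grip":-1},{"offset":[0,0,0],"angular":[0,0,0],"grip":-1},{"offset":[0,0,0],"angular":[0,0,0],"grip":-1},{"offset":[0,0,0],"angular":[0,0,0],"grip":-1}]}}

```text
time: 15.42
tool_pos: [0.4517, -0.0755, 0.0517]
tcp_rot: [[0.165, 0.986, 0.001], [0.986, -0.165, -0.0], [0.0, 0.001, -1.0]]
wrist_force: [-1.1, -0.6, 7.0]
width: 0.0453
grasp_force: 30.0
```

Emit:
{"op": "play_rows", "data": {"motion": [{"offset":[0,0,-1.0],"angular":[0,0,0],"grip":-1},{"offset":[0,0,-2.0],"angular":[0,0,0],"grip":-1},{"offset":[0,0,-2.5],"angular":[0,0,0],"grip":-1},{"offset":[0,0,-2.5],"angular":[0,0,0],"grip":-1},{"offset":[0,0,-2.5],"angular":[0,0,0],"grip":-1},{"offset":[0,0,-2.0],"angular":[0,0,0],"grip":-1},{"offset":[0,0,-1.0],"angular":[0,0,0],"grip":-1}]}}

```text
time: 16.0
tool_pos: [0.4522, -0.0756, 0.189]
tcp_rot: [[0.165, 0.986, 0.003], [0.986, -0.165, -0.001], [-0.0, 0.003, -1.0]]
wrist_force: [0.6, 0.0, -1.5]
width: 0.0453
grasp_force: 30.0
```

```bash
python3 plan.py 0.6514 0.037 0.186 -9.4 9
```

```text
n 9 turn/row [ 0.02  0.   -0.01]
[1.6, 1.98, 0.04] [1.6, 1.98, 0.04] [1.6, 1.98, 0.04] [1.6, 1.98, 0.04] [1.6, 1.98, 0.04] [1.6, 1.98, 0.04] [1.6, 1.98, 0.04] [1.6, 1.98, 0.04] [1.6, 1.98, 0.04] 
time 16.0 tool_pos [ 0.4522 -0.0756  0.189 ] width 0.0453 grasp_force 29.9996 yaw -9.5 q6 -0.0
```

Emit:
{"op": "play_rows", "data": {"motion": [{"offset":[1.6,2.0,0],"angular":[0,0,0],"grip":-1},{"offset":[1.6,2.0,0],"angular":[0,0,0],"grip":-1},{"offset":[1.6,2.0,0],"angular":[0,0,0],"grip":-1},{"offset":[1.6,2.0,0],"angular":[0,0,0],"grip":-1},{"offset":[1.6,2.0,0],"angular":[0,0,0],"grip":-1},{"offset":[1.6,2.0,0],"angular":[0,0,0],"grip":-1},{"offset":[1.6,2.0,0],"angular":[0,0,0],"grip":-1},{"offset":[1.6,2.0,0],"angular":[0,0,0],"grip":-1},{"offset":[1.6,1.8,0],"angular":[0,0,0],"grip":-1},{"offset":[0,0,0],"angular":[0,0,0],"grip":-1}]}}

```text
time: 16.83
tool_pos: [0.6535, 0.0393, 0.1855]
tcp_rot: [[0.164, 0.986, 0.001], [0.986, -0.164, 0.001], [0.001, 0.001, -1.0]]
wrist_force: [-1.2, 0.0, -1.3]
width: 0.0452
grasp_force: 30.0
```

Emit:
{"op": "play_rows", "data": {"motion": [{"offset":[0,0,0],"angular":[0,0,0],"grip":-1}]}}

```text
time: 16.92
tool_pos: [0.6505, 0.0376, 0.1851]
tcp_rot: [[0.164, 0.986, -0.002], [0.986, -0.164, -0.0], [-0.0, -0.002, -1.0]]
wrist_force: [-0.6, 0.2, -1.0]
width: 0.0453
grasp_force: 30.0
```

```bash
python3 plan.py 0.6514 0.037 0.074 -9.4 6
```

```text
n 6 turn/row [-0.02  0.   -0.01]
[-0.01, 0.02, 1.85] [-0.01, 0.02, 1.85] [-0.01, 0.02, 1.85] [-0.01, 0.02, 1.85] [-0.01, 0.02, 1.85] [-0.01, 0.02, 1.85] 
time 16.9167 tool_pos [0.6505 0.0376 0.1851] width 0.0453 grasp_force 29.9996 yaw -9.4 q6 0.22
```

Emit:
{"op": "play_rows", "data": {"motion": [{"offset":[0,0,2.0],"angular":[0,0,0],"grip":-1},{"offset":[0,0,2.5],"angular":[0,0,0],"grip":-1},{"offset":[0,0,2.5],"angular":[0,0,0],"grip":-1},{"offset":[0,0,2.0],"angular":[0,0,0],"grip":-1},{"offset":[0,0,1.2],"angular":[0,0,0],"grip":-1},{"offset":[0,0,0.5],"angular":[0,0,0],"grip":-1},{"offset":[0,0,0.2],"angular":[0,0,0],"grip":-1},{"offset":[0,0,0],"angular":[0,0,0],"grip":-1},{"offset":[0,0,0],"angular":[0,0,0],"grip":-1}]}}

```text
time: 17.67
tool_pos: [0.6513, 0.0371, 0.0783]
tcp_rot: [[0.165, 0.986, 0.002], [0.986, -0.165, 0.0], [0.0, 0.002, -1.0]]
wrist_force: [-0.1, 0.7, -1.4]
width: 0.0455
grasp_force: 30.0
```

Emit:
{"op": "play_rows", "data": {"motion": [{"offset":[0,0,0.2],"angular":[0,0,0],"grip":-1},{"offset":[0,0,0.2],"angular":[0,0,0],"grip":-1},{"offset":[0,0,0],"angular":[0,0,0],"grip":-1},{"offset":[0,0,0],"angular":[0,0,0],"grip":-1}]}}

```text
time: 18.0
tool_pos: [0.6513, 0.0372, 0.0738]
tcp_rot: [[0.165, 0.986, 0.001], [0.986, -0.165, 0.0], [0.0, 0.001, -1.0]]
wrist_force: [0.1, -0.2, 2.6]
width: 0.0455
grasp_force: 30.0
```

Contact shows in the wrist force (it rose to 2.6 N). Release and rise, straight up above everything.

Emit:
{"op": "play_rows", "data": {"motion": [{"offset":[0,0,0],"angular":[0,0,0],"grip":-0.1},{"offset":[0,0,0],"angular":[0,0,0],"grip":0.3},{"offset":[0,0,0],"angular":[0,0,0],"grip":0.7},{"offset":[0,0,0],"angular":[0,0,0],"grip":1},{"offset":[0,0,0],"angular":[0,0,0],"grip":1},{"offset":[0,0,0],"angular":[0,0,0],"grip":1},{"offset":[0,0,0],"angular":[0,0,0],"grip":1},{"offset":[0,0,0],"angular":[0,0,0],"grip":1},{"offset":[0,0,-2],"angular":[0,0,0],"grip":1},{"offset":[0,0,-3],"angular":[0,0,0],"grip":1}]}}

```text
time: 18.83
tool_pos: [0.6483, 0.037, 0.1206]
tcp_rot: [[0.165, 0.986, -0.006], [0.986, -0.165, -0.0], [-0.001, -0.006, -1.0]]
wrist_force: [0.3, -0.2, 0.2]
width: 0.0917
grasp_force: 0.0
```

Emit:
{"op": "play_rows", "data": {"motion": [{"offset":[0,0,-4],"angular":[0,0,0],"grip":1},{"offset":[0,0,-4],"angular":[0,0,0],"grip":1},{"offset":[0,0,-2],"angular":[0,0,0],"grip":1}]}}

```text
time: 19.08
tool_pos: [0.6524, 0.0373, 0.2282]
tcp_rot: [[0.165, 0.986, 0.005], [0.986, -0.165, 0.0], [0.001, 0.005, -1.0]]
wrist_force: [1.2, -0.4, 0.7]
width: 0.092
grasp_force: 0.0
```

```bash
python3 plan.py 0.4335 0.1235 0.22 -9.4 8
```

```text
n 8 turn/row [ 0.04 -0.01 -0.01]
[0.61, -2.88, 0.09] [0.61, -2.88, 0.09] [0.61, -2.88, 0.09] [0.61, -2.88, 0.09] [0.61, -2.88, 0.1] [0.61, -2.88, 0.1] [0.61, -2.88, 0.1] [0.61, -2.88, 0.1] 
time 19.0833 tool_pos [0.6524 0.0373 0.2282] width 0.092 grasp_force 0.0 yaw -9.5 q6 0.22
```

Emit:
{"op": "play_rows", "data": {"motion": [{"offset":[0.6,-2.9,0],"angular":[0,0,0],"grip":1},{"offset":[0.6,-2.9,0],"angular":[0,0,0],"grip":1},{"offset":[0.6,-2.9,0],"angular":[0,0,0],"grip":1},{"offset":[0.6,-2.9,0],"angular":[0,0,0],"grip":1},{"offset":[0.6,-2.9,0],"angular":[0,0,0],"grip":1},{"offset":[0.6,-2.9,0],"angular":[0,0,0],"grip":1},{"offset":[0.6,-2.9,0],"angular":[0,0,0],"grip":1},{"offset":[0.6,-2.8,0],"angular":[0,0,0],"grip":1},{"offset":[0,0,0],"angular":[0,0,0],"grip":1},{"offset":[0,0,0],"angular":[0,0,0],"grip":1}]}}

```text
time: 19.92
tool_pos: [0.4302, 0.123, 0.2235]
tcp_rot: [[0.164, 0.987, 0.001], [0.987, -0.164, 0.0], [0.0, 0.001, -1.0]]
wrist_force: [0.3, 0.2, 1.2]
width: 0.092
grasp_force: 0.0
```

```bash
python3 - <<'E'
from h import *
c=wristcap("w4")
q=c["orientation"].T@(np.array([.4335,.1235,.130])-c["position"])
u,v=int(c["cx"]+c["fx"]*q[0]/-q[2]),int(c["cy"]-c["fy"]*q[1]/-q[2])
print(u,v,rim(c,(u,v),.130,.024,win=90,tol=.004))
E
python3 plan.py 0.4335 0.1235 0.081 -9.4 6
```

```text
322 236 ((array([0.43237953, 0.12279647]), np.float64(0.023269334217441897)), 1515)
n 6 turn/row [ 0.01 -0.   -0.01]
[0.02, 0.03, 2.38] [0.02, 0.03, 2.38] [0.02, 0.03, 2.38] [0.02, 0.03, 2.38] [0.02, 0.03, 2.38] [0.02, 0.03, 2.38] 
time 19.9667 tool_pos [0.4313 0.1229 0.2235] width 0.0918 grasp_force 0.0 yaw -9.5 q6 0.44
```

Emit:
{"op": "play_rows", "data": {"motion": [{"offset":[0,0.2,2.5],"angular":[0,0,0],"grip":1},{"offset":[0,0,2.5],"angular":[0,0,0],"grip":1},{"offset":[0,0,2.5],"angular":[0,0,0],"grip":1},{"offset":[0,0,2.5],"angular":[0,0,0],"grip":1},{"offset":[0,0,2.5],"angular":[0,0,0],"grip":1},{"offset":[0,0,1.7],"angular":[0,0,0],"grip":1},{"offset":[0,0,0],"angular":[0,0,0],"grip":-1},{"offset":[0,0,0],"angular":[0,0,0],"grip":-1},{"offset":[0,0,0],"angular":[0,0,0],"grip":-1},{"offset":[0,0,0],"angular":[0,0,0],"grip":-1}]}}

```text
time: 20.8
tool_pos: [0.4341, 0.1225, 0.0822]
tcp_rot: [[0.166, 0.986, 0.002], [0.986, -0.166, 0.001], [0.001, 0.002, -1.0]]
wrist_force: [-0.6, 0.0, 0.2]
width: 0.0674
grasp_force: 0.0
```

Emit:
{"op": "play_rows", "data": {"motion": [{"offset":[0,0,0],"angular":[0,0,0],"grip":-1},{"offset":[0,0,0],"angular":[0,0,0],"grip":-1},{"offset":[0,0,0],"angular":[0,0,0],"grip":-1},{"offset":[0,0,0],"angular":[0,0,0],"grip":-1},{"offset":[0,0,0],"angular":[0,0,0],"grip":-1},{"offset":[0,0,0],"angular":[0,0,0],"grip":-1},{"offset":[0,0,0],"angular":[0,0,0],"grip":-1}]}}

```text
time: 21.38
tool_pos: [0.4331, 0.1225, 0.0817]
tcp_rot: [[0.165, 0.986, 0.001], [0.986, -0.165, 0.0], [0.0, 0.001, -1.0]]
wrist_force: [0.6, 0.4, 6.6]
width: 0.0446
grasp_force: 30.0
```

Emit:
{"op": "play_rows", "data": {"motion": [{"offset":[0,0,-1.0],"angular":[0,0,0],"grip":-1},{"offset":[0,0,-2.0],"angular":[0,0,0],"grip":-1},{"offset":[0,0,-2.5],"angular":[0,0,0],"grip":-1},{"offset":[0,0,-2.0],"angular":[0,0,0],"grip":-1},{"offset":[0,0,-1.0],"angular":[0,0,0],"grip":-1},{"offset":[0,0,0],"angular":[0,0,0],"grip":-1}]}}

```text
time: 21.88
tool_pos: [0.434, 0.1227, 0.1683]
tcp_rot: [[0.165, 0.986, 0.004], [0.986, -0.165, 0.001], [0.002, 0.004, -1.0]]
wrist_force: [0.9, -0.7, -2.9]
width: 0.0444
grasp_force: 30.0
```

```bash
python3 plan.py 0.667 0.1307 0.164 -9.4 10
```

```text
n 10 turn/row [ 0.02 -0.01 -0.01]
[0.46, 2.28, 0.05] [0.46, 2.28, 0.05] [0.46, 2.29, 0.05] [0.46, 2.29, 0.05] [0.46, 2.29, 0.05] [0.46, 2.29, 0.05] [0.46, 2.29, 0.05] [0.46, 2.29, 0.05] [0.46, 2.29, 0.05] [0.46, 2.29, 0.04] 
time 21.8833 tool_pos [0.434  0.1227 0.1683] width 0.0444 grasp_force 29.9997 yaw -9.5 q6 0.44
```

Emit:
{"op": "play_rows", "data": {"motion": [{"offset":[0.5,2.3,0],"angular":[0,0,0],"grip":-1},{"offset":[0.5,2.3,0],"angular":[0,0,0],"grip":-1},{"offset":[0.5,2.3,0],"angular":[0,0,0],"grip":-1},{"offset":[0.5,2.3,0],"angular":[0,0,0],"grip":-1},{"offset":[0.5,2.3,0],"angular":[0,0,0],"grip":-1},{"offset":[0.5,2.3,0],"angular":[0,0,0],"grip":-1},{"offset":[0.4,2.3,0],"angular":[0,0,0],"grip":-1},{"offset":[0.4,2.3,0],"angular":[0,0,0],"grip":-1},{"offset":[0.4,2.2,0],"angular":[0,0,0],"grip":-1},{"offset":[0.4,2.2,0],"angular":[0,0,0],"grip":-1}]}}

```text
time: 22.72
tool_pos: [0.6653, 0.1298, 0.1639]
tcp_rot: [[0.165, 0.986, -0.003], [0.986, -0.165, -0.001], [-0.001, -0.003, -1.0]]
wrist_force: [-0.6, 0.4, -2.4]
width: 0.0444
grasp_force: 30.0
```

Emit:
{"op": "play_rows", "data": {"motion": [{"offset":[0,0,0],"angular":[0,0,0],"grip":-1},{"offset":[0,0,0],"angular":[0,0,0],"grip":-1},{"offset":[0,0,0],"angular":[0,0,0],"grip":-1}]}}

```text
time: 22.97
tool_pos: [0.6637, 0.1298, 0.1644]
tcp_rot: [[0.165, 0.986, -0.003], [0.986, -0.165, -0.001], [-0.001, -0.003, -1.0]]
wrist_force: [-0.7, 0.1, -2.9]
width: 0.0448
grasp_force: 30.0
```

```bash
python3 plan.py 0.667 0.1307 0.104 -9.4 6
```

```text
n 6 turn/row [-0.03  0.01 -0.02]
[0.03, 0.06, 1.01] [0.03, 0.05, 1.01] [0.02, 0.05, 1.01] [0.02, 0.05, 1.01] [0.02, 0.05, 1.01] [0.02, 0.05, 1.01] 
time 22.9667 tool_pos [0.6637 0.1298 0.1644] width 0.0448 grasp_force 29.9997 yaw -9.5 q6 0.36
```

Emit:
{"op": "play_rows", "data": {"motion": [{"offset":[0.1,0.3,1.0],"angular":[0,0,0],"grip":-1},{"offset":[0,0,1.7],"angular":[0,0,0],"grip":-1},{"offset":[0,0,1.5],"angular":[0,0,0],"grip":-1},{"offset":[0,0,1.0],"angular":[0,0,0],"grip":-1},{"offset":[0,0,0.5],"angular":[0,0,0],"grip":-1},{"offset":[0,0,0.2],"angular":[0,0,0],"grip":-1},{"offset":[0,0,0],"angular":[0,0,0],"grip":-1},{"offset":[0,0,0],"angular":[0,0,0],"grip":-1},{"offset":[0,0,0],"angular":[0,0,0],"grip":-1}]}}

```text
time: 23.72
tool_pos: [0.6689, 0.1306, 0.108]
tcp_rot: [[0.165, 0.986, 0.001], [0.986, -0.165, 0.0], [0.0, 0.001, -1.0]]
wrist_force: [0.1, -0.2, -2.3]
width: 0.0446
grasp_force: 30.0
```

Emit:
{"op": "play_rows", "data": {"motion": [{"offset":[0,-0.1,0.2],"angular":[0,0,0],"grip":-1},{"offset":[0,0,0.15],"angular":[0,0,0],"grip":-1},{"offset":[0,0,0],"angular":[0,0,0],"grip":-1},{"offset":[0,0,0],"angular":[0,0,0],"grip":-1}]}}

```text
time: 24.05
tool_pos: [0.6675, 0.1307, 0.1039]
tcp_rot: [[0.165, 0.986, 0.0], [0.986, -0.165, 0.0], [0.0, 0.0, -1.0]]
wrist_force: [-0.3, 0.0, 0.1]
width: 0.0446
grasp_force: 30.0
```

Touching the mat, with the weight partly taken. Release, rise and retreat.

Emit:
{"op": "play_rows", "data": {"motion": [{"offset":[0,0,0],"angular":[0,0,0],"grip":-0.1},{"offset":[0,0,0],"angular":[0,0,0],"grip":0.3},{"offset":[0,0,0],"angular":[0,0,0],"grip":0.7},{"offset":[0,0,0],"angular":[0,0,0],"grip":1},{"offset":[0,0,0],"angular":[0,0,0],"grip":1},{"offset":[0,0,0],"angular":[0,0,0],"grip":1},{"offset":[0,0,0],"angular":[0,0,0],"grip":1},{"offset":[0,0,0],"angular":[0,0,0],"grip":1},{"offset":[0,0,-2],"angular":[0,0,0],"grip":1},{"offset":[0,0,-3],"angular":[0,0,0],"grip":1}]}}

```text
time: 24.88
tool_pos: [0.6651, 0.1303, 0.1509]
tcp_rot: [[0.165, 0.986, -0.006], [0.986, -0.165, -0.001], [-0.002, -0.006, -1.0]]
wrist_force: [-0.4, 0.6, 0.5]
width: 0.0921
grasp_force: 0.0
```

Emit:
{"op": "play_rows", "data": {"motion": [{"offset":[0,0,-3],"angular":[0,0,0],"grip":1},{"offset":[0,0,-3],"angular":[0,0,0],"grip":1},{"offset":[0,0,-3],"angular":[0,0,0],"grip":1},{"offset":[0,-4,0],"angular":[0,0,0],"grip":1},{"offset":[0,-4,0],"angular":[0,0,0],"grip":1},{"offset":[0,-4,0],"angular":[0,0,0],"grip":1},{"offset":[0,-4,0],"angular":[0,0,0],"grip":1},{"offset":[0,-4,0],"angular":[0,0,0],"grip":1},{"offset":[0,-4,0],"angular":[0,0,0],"grip":1},{"offset":[0,-4,0],"angular":[0,0,0],"grip":1}]}}

```text
time: 25.72
tool_pos: [0.3892, 0.1769, 0.2435]
tcp_rot: [[0.166, 0.986, 0.0], [0.986, -0.166, 0.0], [0.0, 0.0, -1.0]]
wrist_force: [0.2, 1.0, 0.2]
width: 0.0922
grasp_force: 0.0
```

Run:
```python
from h import *
from plant import arm
im=[]
c=arm.capture("top");s=arm.capture("side")
for n,p,z,r in(("vase",(.667,.1307),.152,.024),("beaker",(.6514,.037),.128,.0225),("creamer",(.6358,-.0567),.104,.025),("cup",(.6202,-.1504),.080,.029)):
    q=c["orientation"].T@(np.array([*p,z])-c["position"]);u,v=int(c["cx"]+c["fx"]*q[0]/-q[2]),int(c["cy"]-c["fy"]*q[1]/-q[2])
    try:
        g=rim(c,(u,v),z,r);print(n,np.round((g[0][0]-p)*1000,1),g)
    except Exception as e:print(n,e)
a=cv2.resize(c["color"][100:260,130:530],(800,320));b=cv2.resize(s["color"][130:350,100:420],(800,280)) 
b=cv2.resize(s["color"][130:360,60:400],(414,280));b=cv2.copyMakeBorder(b,0,0,0,386,0)
cv2.imwrite("pics/end.png",np.vstack([a,b])[:,:,::-1])
```

```text
vase [1.6 0.7] ((array([0.66855421, 0.13135988]), np.float64(0.02318352681867755)), 205)
beaker [-0.2 -0.8] ((array([0.65118397, 0.03617013]), np.float64(0.02241004024151098)), 150)
creamer [ 0.6 -0. ] ((array([ 0.63643421, -0.05670856]), np.float64(0.02658027040437662)), 192)
cup [ 2.1 -0.2] ((array([ 0.62228969, -0.15060934]), np.float64(0.02898453057736826)), 189)
```

View pics/end.png

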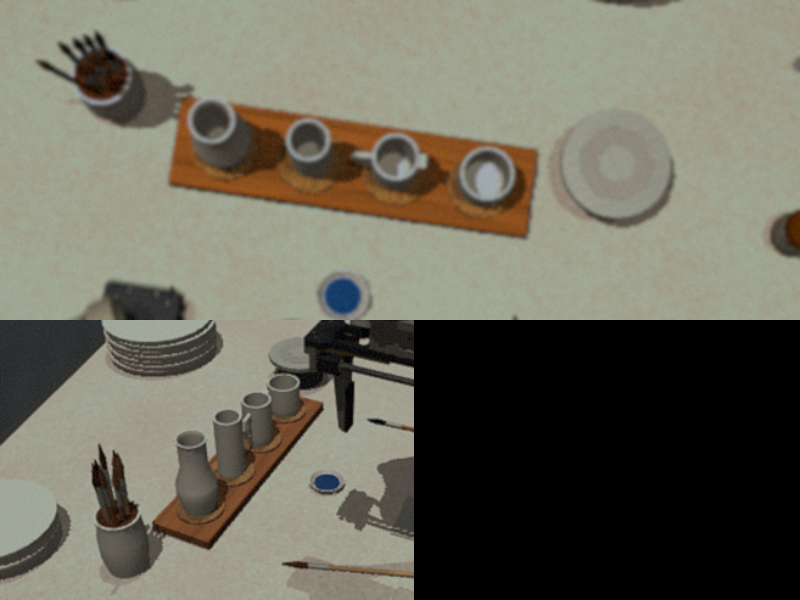

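All four pots stand upright and centred on their mats within about 2 mm. From the jar end the order is vase, beaker, creamer, cup, with the cup next to the wheel. The jar is upright and the gripper is clear.

```bash
python3 -c "
from plant import arm
print(arm.hand_in())"
```

```text
the job is handed in; nothing more can be done
None
```

The job is handed in: all four pots stand upright on the cork mats, within about 2 mm of the mat centres by the top camera, in height order from the cup next to the banding wheel to the vase farthest from it, with the brush jar still upright, and it took about 26 s; the hand-in call returned no verdict.

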